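Close the slide box and hold it square against the fence

TASK

Lower the open slide box's lid shut without slamming it. Then push the closed box back along the table until its hinged rear side lies flat against the metal fence, and hold it there with one firm diagonal push that presses it against the fence and down on the table at once, so that a label could be put on it. Finish while still holding it like this, with the other things left where they stand.

Things in the scene. Friction and masses are not known exactly. Their poses are not given: they have to be found in the camera images.
- slide_box: Loose blue box, about 0.45 kg; closed 90 (x) x 88 (y) x 36 mm. Origin: centre of the underside; x axis level from front (latch, toward the robot) to rear (hinge, toward the fence), y left, z up. Front 44 mm before the origin, rear 46 mm behind. Base 22.5 mm high, lid the 13.5 mm above, flat on top. Hinge line along y at x = +46, z = 22.5 mm. Friction on the table 0.48 to 0.72.
- slide_box_lid (a joint): Angle of the lid: 0 = shut flat on the base, 1.83 = leaning back at its stop; about 1.57 = upright. The hinge is stiff (about 0.05 N m): the lid stays where it is left, and is swung down by pushing on its outer (top) face near the free edge, with about 1 N.
- lid_edge (a point): Middle of the lid's free front edge, on its outer (top) face: 90 mm from the hinge line along the lid. It moves with the lid.
- box_rear (a point): Middle of the box's rear side, 18 mm above its underside; this side goes against the fence.
- fence: Bare aluminium angle bracket fixed to the table beyond the box: upright 200 mm wide (y), 10 mm thick, 50 mm high; foot, ribs and two screws behind reach 39 mm back from the working face. Origin: middle of the foot of the working face (flat, toward the robot). Its x axis points level from that face away from the box (the direction to push), y along the fence, z up.
- mirror_mount: Bystander, loose: black square mirror mount, 41x48x48 mm, to the left of the fence and box. Origin: centre of the underside.
- sensor_head: Bystander, loose: black round sensor puck, 52x41x15 mm, to the right of the box. Origin: centre of the underside.
- objective_b: Bystander, loose: small metal microscope objective standing upright, 31x31x50 mm, to the right of the fence. Origin: centre of the underside.
Mind the look-alikes: they are no part of the job. Leave any red or yellow look-alike of the slide_box alone.

How it is judged (in metres and radians):
On the way:
1. the lid is shut (value of joint slide_box_lid below 0.05 rad), for 0.2 s.
At the end, for the whole second after the job is handed in: Lid shut (0.05 rad); box's rear within 3 mm of the fence face, square within 0.04 rad, backed across its width (middles within 56 mm), level (0.03 rad), at rest; held: fingers push the box with over 4 N, box on fence over 3 N, box on table over 8 N (own weight 3.5 to 5.5 N) (value of joint slide_box_lid below 0.05 rad and x of box_rear in the frame of fence above -0.003 m and y of box_rear in the frame of fence between -0.056 and 0.056 m and angle between the x axis of slide_box and the x axis of fence, either way round below 0.04 rad and angle between slide_box's own z axis and vertical below 0.03 rad and contact force between slide_box and fence above 3 N and contact force between slide_box and optical_table above 8 N and contact force between the fingers and slide_box above 4 N and linear speed of slide_box below 0.01 m/s); the arm keeps its last pose, push and grip.
It fails at once if the lid is slammed (swung shut faster than 4 rad/s) (velocity of joint slide_box_lid below -4 rad/s).
It fails at once if the box is crushed (the fingers press with more than 60 N) (contact force between the fingers and slide_box above 60 N).
It fails at once if a bystander is moved by more than 15 mm (distance of any of mirror_mount, sensor_head, objective_b from where it was at the start of the episode above 0.015 m).
It also fails if it takes over 51 s, if anything falls off the work surface, if the arm or the gripper's body presses on something with over 40 N, if the wrist force passes 120 N, or if a joint passes its speed limit or range.

ROBOT

A 7-joint arm with a two-finger parallel gripper is mounted at the origin on a cart in front of the work surface, level with it; the furniture and walls round the work are solid. World frame = base frame: x ahead of the robot, y to its left, z up, the work surface at z = 0. Lengths are in mm, angles in rad, forces in N, time in s.
With the tool pointing down it reaches from about 425 to 875 mm from the base axis. Payload 8.4 kg.
Tool frame: the origin (TCP) lies at the very end of the fingers, on their centre line; the grasp point (between the pads) lies 19 mm behind it; z points along the fingers, y is the line along which they close (so a half turn about z gives the same grasp; the last joint's range is limited). The gripper opens to 85 mm and grips with 20 to 120 N. Pads are 22 mm wide; open, the fingers measure 114 mm over their backs; the gripper's body (76 mm by 85 mm) begins 54 mm behind the grasp point. The pads swing forward as they close: fully open they stand 13 mm farther back than shut.
Start: joints at [-1.437, 0.333, 0.04, 1.465, -0.013, 1.343, -0.059], TCP at [149.96, 632.436, 231.308] pointing down, gripper open.
Joint ranges: [-2.58, 2.58], [-0.38, 2.09], [-1.3, 1.39], [0.25, 2.4], [-1.5, 4.64], [0.08, 2.09], [-2.65, 2.65]. Speed limits (rad/s): [2.22, 2.22, 2.79, 2.79, 3.14, 3.14, 3.14].

INTERFACE

Orientations are given as a unit quaternion [x, y, z, w].
In Python, from plant import manip, imaging, workorder gives the robot as it stands.
- The arm moves only by the tool arm_command, never from a script. Its argument "moves" is one flat list of numbers, 5 for each row, row after row: the shift along the tool's x, y, z in units of 0.5 m (1.0 is 0.5 m), then the turn about the tool's z in units of 4 degrees (1.0 is 4 degrees), then the opening, from 0 (shut) to 1 (fully open). A call has 1 to 12 rows; each row shifts and turns the commanded pose from where the row before left it, along the tool's axes as they then stand; what a row does not reach is not made up. A row lasts 1/12 s, in which the tool goes at most 41.7 mm and 7.16 degrees, less where a joint would pass 70% of its speed; a pose out of reach is approached as far as the arm can. A call with a number of a shift or a turn outside -1 to 1 is refused whole. A call with a gripper value outside its range is refused whole. The fingers move at their own pace and stop on an object; "force" is the grip in N (left out, the last holds). Time passes only in rows, so rows that do not move let the fingers close. It gives the time, the measured TCP pose, the force, the opening and the grip force at its end, in the units of the state.
- manip.sense(): the state, without advancing time (a new reading comes with each control period).
- imaging.capture(name): name is "side" or "top" or "wrist"; returns a dict with "frame" (400x640x3 uint8, red, green, blue), "vfov" (degrees; the focal length in pixels is half the picture's height over the tangent of half this angle, whatever the lens; pixels are square), "cx", "cy" (the principal point, pixels), "xyz" and "orientation" of the camera in the world. Camera axes: x right, y down, z forward; pixel columns grow to the right and rows downward; lengths in mm; the calibration is good to about 2 mm. The wrist camera is an equidistant fisheye: a pixel r from the principal point sees the ray r / f radians off the axis. A picture is of the moment at which its call begins. There is no depth.
- workorder.close_job(): hands the job in; it is judged then, once.
The state is a dict: "time_s": time; "q": joint angles; "qvel": joint speeds; "joint_torque": joint torques, N m; "ee_pos": TCP position; "ee_rot": TCP orientation; "contact_force": force on the tool from outside, world axes, zero at the start; "ft_torque": the same for the moment, N m; "opening": finger opening in mm; "finger_force": force on a finger pad.
Only numpy, scipy, OpenCV 4.12 (cv2) and the standard library are available. Lean on these libraries where they do the work, as an engineer would, in place of code of your own. Each camera call takes 0.05 s, during which the arm holds its last target. There are 200 camera calls.

## Working session

There is one attempt and no reset: what is moved stays moved. The work goes in short steps, Python scripts to look and compute and a tool call to move; the robot and the scene stay as the last step left them, time stands still between calls to the robot, and variables do not carry over. Pictures are saved under pics/ and viewed, at most 10 in all, crops included, and the job is handed in when it is done.

Besides the shell and the picture viewer there is one more tool, called after "Request:" as a command line: name --argument value ..., lists and objects as JSON in quotes. arm_command: Moves the arm, as the interface text tells. Its arguments: {"type":"object","properties":{"moves":{"type":"array"},"force":{"type":"number"}},"required":["moves"]}

```bash
mkdir -p pics; ls; python3 - <<'E'
from plant import manip, imaging
import cv2, json
s=manip.sense(); print(s)
for n in("side","top"):
    c=imaging.capture(n); cv2.imwrite(f"pics/{n}0.png",c["frame"][:,:,::-1]); print(n,{k:v for k,v in c.items() if k!="frame"})
E
```

```text
pics
{'time_s': 0.0, 'q': array([-1.43720597,  0.33389293,  0.03989741,  1.46630377, -0.01340912,
        1.34324504, -0.05847889]), 'qvel': array([ 1.22977207e-03, -1.13424858e-03, -3.40103329e-03, -2.16422019e-03,
        3.07668553e-04, -8.09338094e-04,  1.65585309e-05]), 'joint_torque': array([ 1.04652743e-03, -6.58567572e+01,  1.36629045e+00, -4.05564702e+01,
        1.69620558e-02,  1.25793970e-02,  2.09042997e-05]), 'ee_pos': array([149.88567192, 632.01878916, 230.41727801]), 'ee_rot': array([ 1.16142892e-01,  9.93232200e-01, -7.90432225e-04, -3.90351629e-05]), 'contact_force': array([-0.40621424,  0.4432115 , -0.05644493]), 'ft_torque': array([-0.05125533,  0.0517502 , -0.00216727]), 'finger_force': 0.0, 'opening': 85.39534020063557}
side {'vfov': 46.43694478725175, 'cx': 314.84750589007814, 'cy': 202.48910227193613, 'xyz': array([ 296.55541053, -718.93037917,  675.67410796]), 'orientation': array([ 0.88509024, -0.21201651,  0.10710554, -0.40024075])}
top {'vfov': 56.24925001682206, 'cx': 320.83861917875043, 'cy': 201.4482679518543, 'xyz': array([ 500.63016324, -105.46411855,  886.2969666 ]), 'orientation': array([-0.7043665 ,  0.70454981, -0.04742612,  0.07230603])}
```

View pics/top0.png

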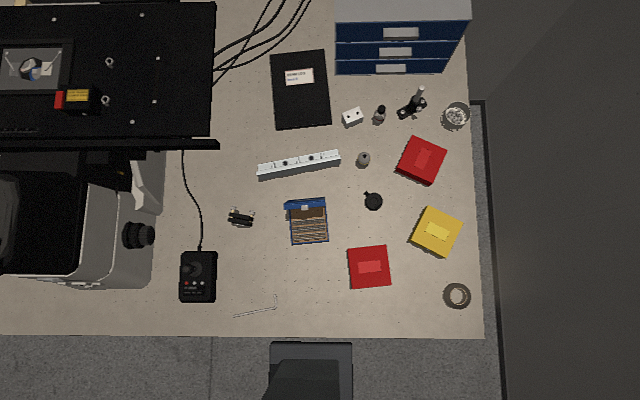

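View pics/side0.png

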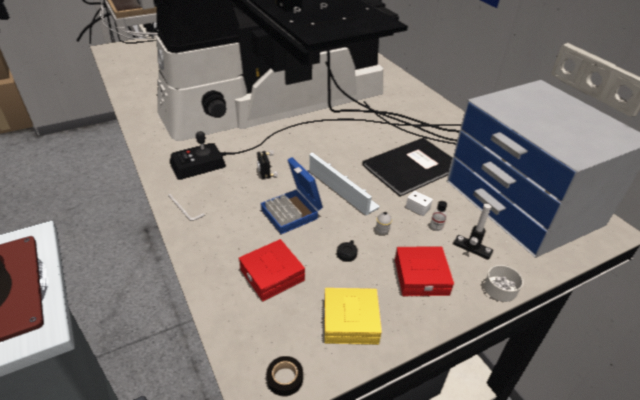

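The top view shows the open blue box at (308,222), with its lid up at the far side. The fence is at (299,165), mirror mount (241,217), sensor head (373,201) and objective (363,159). Possible mix-ups are red (369,267), red (421,160) and yellow (435,232). I choose the open blue box and check it in a crop.

```bash
cat > h.py <<'E'
import numpy as np, cv2
from scipy.spatial.transform import Rotation as R
from plant import manip, imaging
def ray(c,u,v):
    f=200/np.tan(np.radians(c["vfov"]/2))
    d=np.array([(u-c["cx"])/f,(v-c["cy"])/f,1.])
    return c["xyz"],R.from_quat(c["orientation"]).apply(d)
def at(c,u,v,z):
    o,d=ray(c,u,v); return o+d*(z-o[2])/d[2]
def proj(c,p):
    q=R.from_quat(c["orientation"]).inv().apply(np.asarray(p,float)-c["xyz"])
    f=200/np.tan(np.radians(c["vfov"]/2)); return np.c_[q[...,0]/q[...,2]*f+c["cx"],q[...,1]/q[...,2]*f+c["cy"]]
E
python3 - <<'E'
from h import *
c=imaging.capture("top"); im=c["frame"][130:260,220:400,::-1]
a=cv2.resize(im,None,fx=4.4,fy=4.4,interpolation=cv2.INTER_CUBIC); cv2.imwrite("pics/topc.png",a)
for n,u,v,z in [("box",309,222,10),("fenceL",257,180,50),("fenceR",340,160,50),("mm",241,217,24),("sh",373,201,8),("obj",363,159,25),("red",369,267,36)]: print(n,at(c,u,v,z).round())
E
```

```text
box [602. -47.  10.]
fenceL [695.  72.  50.]
fenceR [ 741. -120.   50.]
mm [612. 112.  24.]
sh [ 652. -198.    8.]
obj [ 750. -175.   25.]
red [ 498. -183.   36.]
```

View pics/topc.png

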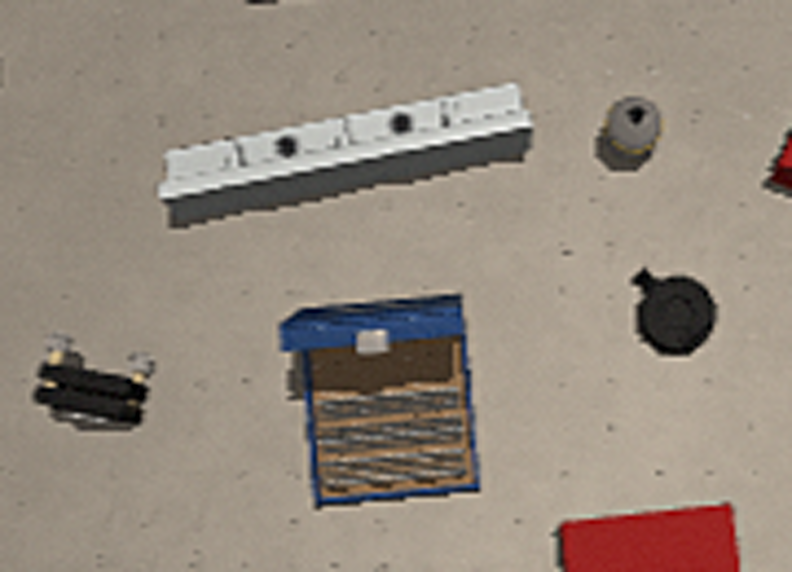

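The crop shows the open blue box with its lid upright and the white latch at (372,340). The front bottom corners are at about (318,506) and (480,490). The fence's working face runs from (163,197) to (531,127) at the top and from (172,228) to (527,158) at the foot.

```bash
python3 - <<'E'
from h import *
c=imaging.capture("top")
P=lambda u,v,z: at(c,220+u/4.4,130+v/4.4,z)
ang=lambda a,b: np.degrees(np.arctan2(*(b-a)[[0,1]]))
def line(n,a,b): 
    d=(a-b)[:2]; print(n,a.round(1),b.round(1),"mid",((a+b)/2).round(1),"len",np.linalg.norm(d).round(1),"yaw(of x axis)",np.degrees(np.arctan2(-d[0],d[1])).round(2))
line("fence top",P(163,197,50),P(531,127,50))
line("fence bot",P(172,228,0),P(527,158,0))
line("box front z0",P(318,506,0),P(480,490,0))
line("box front z22",P(317,500,22.5),P(480,484,22.5))
a,b=P(480,486,22.5),P(466,345,22.5); print("right side yaw",np.degrees(np.arctan2((b-a)[1],(b-a)[0])))
for u,v in[(280,350),(466,346),(284,320),(462,296)]: print([P(u,v,z).round(1).tolist() for z in (100,112)])
s=imaging.capture("side"); im=s["frame"][120:250,230:410,::-1]
cv2.imwrite("pics/sidec.png",cv2.resize(im,None,fx=4.4,fy=4.4,interpolation=cv2.INTER_CUBIC))
E
```

```text
fence top [706.9  72.   50. ] [ 743.5 -121.3   50. ] mid [725.2 -24.7  50. ] len 196.7 yaw(of x axis) 10.72
fence bot [701.5  77.    0. ] [ 740.2 -119.9    0. ] mid [720.9 -21.5   0. ] len 200.7 yaw(of x axis) 11.12
box front z0 [548.2  -6.7   0. ] [556.8 -93.7   0. ] mid [552.5 -50.2   0. ] len 87.5 yaw(of x axis) 5.65
box front z22 [550.1  -8.6  22.5] [558.5 -94.   22.5] mid [554.3 -51.3  22.5] len 85.8 yaw(of x axis) 5.61
right side yaw 5.631305876374599
[[618.0, 1.9, 100.0], [616.2, 0.2, 112.0]]
[[619.8, -88.3, 100.0], [617.9, -88.6, 112.0]]
[[632.8, 0.2, 100.0], [630.8, -1.4, 112.0]]
[[644.3, -86.4, 100.0], [642.1, -86.7, 112.0]]
```

View pics/sidec.png

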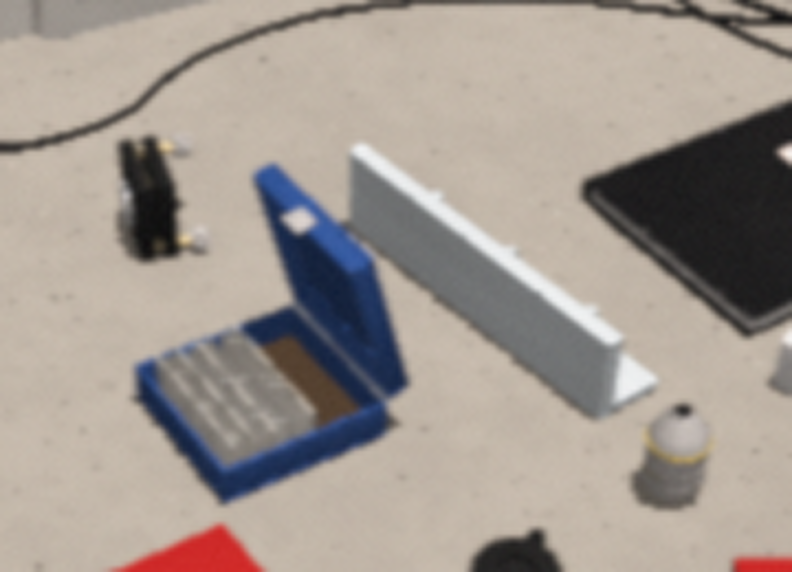

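The side crop shows the lid leaning slightly forward of upright, about 1.36 rad, over a base that faces the fence squarely. The gap between them is clear. Before moving I check how far the microscope at left intrudes on the path.

```bash
python3 - <<'E'
from h import *
s=imaging.capture("side");c=imaging.capture("top")
for n,k,u,v,zz in [("side blackleft",s,158,35,(150,250,350)),("side whitebase corner",s,165,138,(0,)),("side base top",s,158,45,(100,150,200)),("top eyepiece",c,80,270,(150,250,350,450)),("top whitebase",c,150,285,(0,60,120)),("top knob",c,155,236,(50,100)),("joystick",c,198,300,(0,60)),("side knob",s,213,103,(50,100)),("top stage corner",c,219,145,(100,200,300)),("side stage corner",s,405,28,(100,200,300)),("table front",c,250,337,(0,))]:
    print(n,[at(k,u,v,z).round().tolist() for z in zz])
# predicted lid projection for angle
o=np.array([596.3,-45.9]);y=np.radians(5.6)
def W(x,yy,z): return [o[0]+x*np.cos(y)-yy*np.sin(y),o[1]+x*np.sin(y)+yy*np.cos(y),z]
for a in(1.3,1.36,1.45,1.57):
    pts=[W(46-90*np.cos(a)+13.5*np.sin(a),yy,22.5+90*np.sin(a)+13.5*np.cos(a)) for yy in(44,-44)]
    print(a,((proj(c,pts)-[220,130])*4.4).round(),((proj(s,pts)-[230,120])*4.4).round())
E
```

```text
side blackleft [[517.0, 661.0, 150.0], [475.0, 398.0, 250.0], [433.0, 136.0, 350.0]]
side whitebase corner [[435.0, 361.0, 0.0]]
side base top [[520.0, 714.0, 100.0], [501.0, 590.0, 150.0], [481.0, 465.0, 200.0]]
top eyepiece [[491.0, 398.0, 150.0], [492.0, 329.0, 250.0], [493.0, 261.0, 350.0], [495.0, 193.0, 450.0]]
top whitebase [[454.0, 328.0, 0.0], [457.0, 298.0, 60.0], [461.0, 269.0, 120.0]]
top knob [[566.0, 301.0, 50.0], [562.0, 276.0, 100.0]]
joystick [[421.0, 211.0, 0.0], [426.0, 190.0, 60.0]]
side knob [[581.0, 394.0, 50.0], [558.0, 305.0, 100.0]]
top stage corner [[763.0, 148.0, 100.0], [729.0, 116.0, 200.0], [696.0, 84.0, 300.0]]
side stage corner [[1289.0, 515.0, 100.0], [1117.0, 301.0, 200.0], [944.0, 86.0, 300.0]]
table front [[340.0, 87.0, 0.0]]
1.3 [[278. 328.]
 [461. 310.]] [[267. 159.]
 [368. 257.]]
1.36 [[277. 317.]
 [460. 298.]] [[276. 155.]
 [378. 253.]]
1.45 [[276. 300.]
 [458. 281.]] [[291. 149.]
 [394. 246.]]
1.57 [[274. 278.]
 [456. 260.]] [[311. 144.]
 [414. 240.]]
```

Request:
arm_command --moves '[0,0,0,-0.95,0,0,0,0,-0.95,0,0,0,0,-0.95,0,0,0,0,-0.95,0,0,0,0,-0.95,0,-0.018,-0.058,0,0,0,-0.018,-0.058,0,0,0,-0.018,-0.058,0,0,0,-0.018,-0.058,0,0,0,-0.018,-0.058,0,0,0,-0.018,-0.058,0,0,0,-0.018,-0.058,0,0,0]' --force 40

```text
time_s: 1.35
ee_pos: [233.1, 435.2, 231.4]
ee_rot: [-0.049, 0.999, 0.0, 0.0]
contact_force: [0.6, 0.5, -0.4]
opening: -0.1
finger_force: 0.0
```

Request:
arm_command --moves '[-0.018,-0.058,0,0,0,-0.018,-0.058,0,0,0,-0.018,-0.058,0,0,0,-0.034,-0.042,0,0,0,-0.034,-0.042,0,0,0,-0.034,-0.042,0,0,0,-0.034,-0.042,0,0,0,-0.034,-0.042,0,0,0,-0.022,-0.052,0,0,0,-0.022,-0.052,0,0,0,-0.022,-0.052,0,0,0,-0.022,-0.052,0,0,0]'

```text
time_s: 2.35
ee_pos: [417.6, 156.1, 231.5]
ee_rot: [-0.049, 0.999, 0.0, 0.0]
contact_force: [0.2, -0.0, 0.1]
opening: -0.1
finger_force: 0.0
```

Request:
arm_command --moves '[-0.045,-0.04,0,0,0,-0.045,-0.04,0,0,0,-0.045,-0.04,0,0,0,-0.045,-0.04,0,0,0,-0.045,-0.04,0,0,0,-0.045,-0.04,0,0,0,-0.045,-0.04,0,0,0,-0.045,-0.04,0,0,0,-0.045,-0.04,0,0,0,-0.045,-0.04,0,0,0,-0.045,-0.04,0,0,0,0,0,0,0,0]'

```text
time_s: 3.35
ee_pos: [687.4, -41.5, 229.9]
ee_rot: [-0.047, 0.999, -0.002, -0.0]
contact_force: [-1.1, -1.0, 0.1]
opening: 0.2
finger_force: 0.0
```

Request:
arm_command --moves '[0,0,0.043,0,0,0,0,0.043,0,0,0,0,0.043,0,0,0,0,0.043,0,0,0,0,0.043,0,0,0,0,0.043,0,0,0.016,0,0,0,0,0.016,0,0,0,0,0.016,0,0,0,0,0.016,0,0,0,0,0,0,0,0,0]'

```text
time_s: 4.27
ee_pos: [652.3, -40.8, 104.0]
ee_rot: [-0.049, 0.999, 0.0, 0.001]
contact_force: [0.2, 0.1, -0.3]
opening: -0.2
finger_force: 0.0
```

```bash
python3 - <<'E'
from h import *
s=manip.sense(); print(s["ee_pos"],s["contact_force"])
c=imaging.capture("side"); im=c["frame"][110:230,230:410,::-1]
cv2.imwrite("pics/sidec2.png",cv2.resize(im,None,fx=4.4,fy=4.4,interpolation=cv2.INTER_CUBIC))
E
```

```text
[652.32712268 -40.78689138 103.99912428] [ 0.18398498  0.06533766 -0.27846398]
```

View pics/sidec2.png

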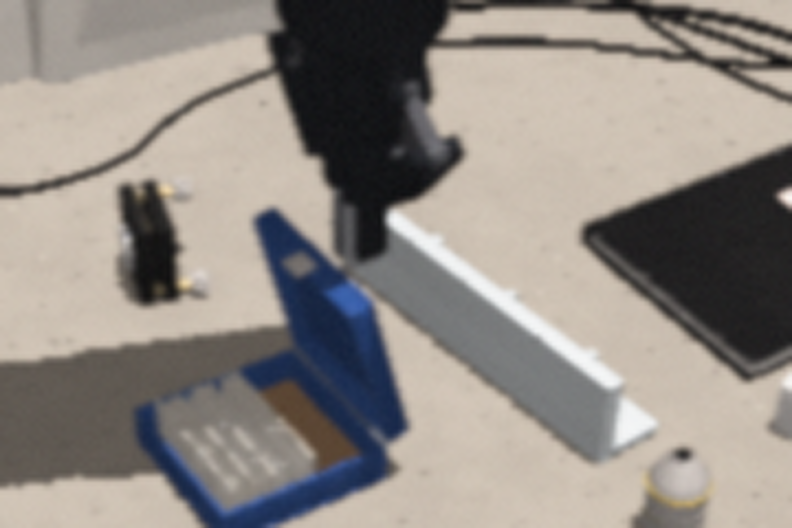

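The crop shows the fingertip at (360,255), behind the lid's middle and just under its free edge. Next I swing the lid down along its arc.

Request:
arm_command --moves '[0,0,0.016,0,0,0.013,0,0.001,0,0,0.013,0,0.001,0,0,0.014,0,0.004,0,0,0.014,0,0.004,0,0,0.013,0,0.007,0,0,0.013,0,0.007,0,0,0.011,0,0.009,0,0,0.011,0,0.009,0,0,0.009,0,0.011,0,0,0.009,0,0.011,0,0,0,0,0,0,0]'

```text
time_s: 5.32
ee_pos: [591.8, -46.3, 60.8]
ee_rot: [-0.049, 0.999, -0.0, -0.001]
contact_force: [-0.3, -0.3, -0.5]
opening: -0.1
finger_force: 0.0
```

Request:
arm_command --moves '[0.007,0,0.012,0,0,0.007,0,0.012,0,0,0.005,0,0.012,0,0,0.003,0,0.01,0,0,0,0,0.004,0,0,0,0,0.003,0,0,0,0,0,0,0,0,0,0,0,0]'

```text
time_s: 5.98
ee_pos: [581.7, -47.3, 36.0]
ee_rot: [-0.049, 0.999, 0.0, -0.001]
contact_force: [-6.7, 1.1, 9.2]
opening: -0.3
finger_force: 4.6
```

```bash
python3 - <<'E'
from h import *
s=manip.sense(); print(s["ee_pos"],s["contact_force"])
c=imaging.capture("side"); im=c["frame"][110:240,230:410,::-1]
cv2.imwrite("pics/sidec3.png",cv2.resize(im,None,fx=4.4,fy=4.4,interpolation=cv2.INTER_CUBIC))
E
```

```text
[581.73186797 -47.32244306  35.99907179] [-6.669921    1.05454976  9.17471473]
```

View pics/sidec3.png

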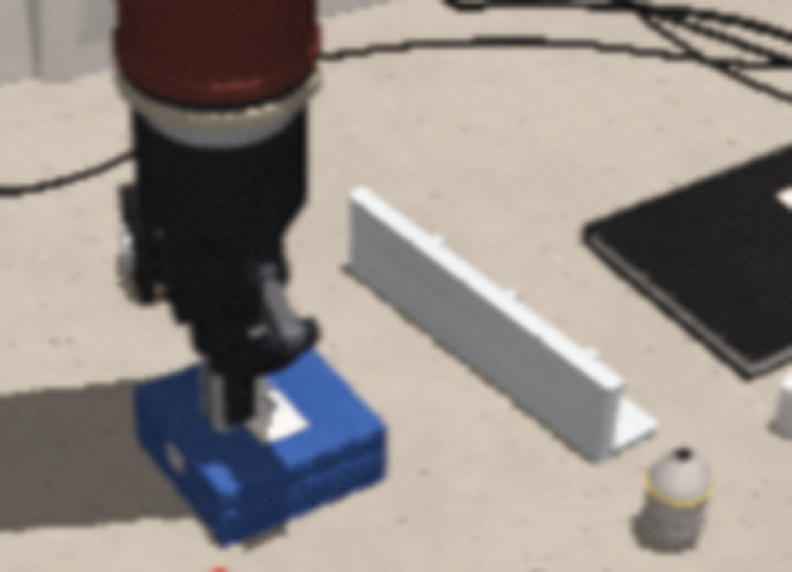

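The crop shows the lid shut flat, pressed with about 9 N, and the box not shifted. Now I lift, back off in front of the box and turn square to the fence.

Request:
arm_command --moves '[0,0,-0.02,0,0,0,0,-0.04,-0.66,0,0,0,-0.04,-0.66,0,0.03,0,0,0,0.6,0.03,0,0,0,0.6,0.03,0,0,0,0.6,0.035,0,0,0,0.6,0,0,0.03,0,0.6,0,0,0.03,0,0.6,0,0,0.03,0,0.6,0,0,0.03,0,0.6,0,0,0,0,0.6]'

```text
time_s: 7.03
ee_pos: [519.8, -58.9, 24.0]
ee_rot: [-0.095, 0.995, -0.0, -0.002]
contact_force: [-0.9, -0.1, -0.2]
opening: 51.2
finger_force: 0.0
```

Request:
arm_command --moves '[0,0,0.014,0,0.6,0,0,0.014,0,0.6,-0.01,0,0,0,0.6,-0.01,0,0,0,0.6,-0.01,0,0,0,0.6,-0.01,0,0,0,0.6,-0.01,0,0,0,0.6,-0.01,0,0,0,0.6,-0.01,0,0,0,0.6,-0.01,0,0,0,0.6,-0.01,0,0,0,0.6,-0.01,0,0,0,0.6]'

```text
time_s: 8.03
ee_pos: [570.6, -49.4, 11.8]
ee_rot: [-0.095, 0.995, 0.0, -0.0]
contact_force: [-4.6, 0.5, 2.8]
opening: 51.1
finger_force: 2.0
```

Request:
arm_command --moves '[-0.01,0,0,0,0.6,-0.01,0,0,0,0.6,-0.01,0,0,0,0.6,-0.01,0,0,0,0.6,-0.01,0,0,0,0.6,-0.01,0,0,0,0.6,-0.01,0,0,0,0.6,-0.01,0,0,0,0.6,-0.006,0,0,0,0.6]'

```text
time_s: 8.78
ee_pos: [613.3, -41.2, 11.8]
ee_rot: [-0.095, 0.995, -0.0, 0.0]
contact_force: [-4.3, -0.6, 2.2]
opening: 51.3
finger_force: 2.0
```

```bash
python3 - <<'E'
from h import *
s=manip.sense(); print(s["ee_pos"],s["contact_force"])
c=imaging.capture("side"); im=c["frame"][110:240,230:410,::-1]
cv2.imwrite("pics/sidec4.png",cv2.resize(im,None,fx=4.4,fy=4.4,interpolation=cv2.INTER_CUBIC))
E
```

```text
[613.31127368 -41.17830756  11.80619819] [-4.27374209 -0.57876802  2.24434645]
```

View pics/sidec4.png

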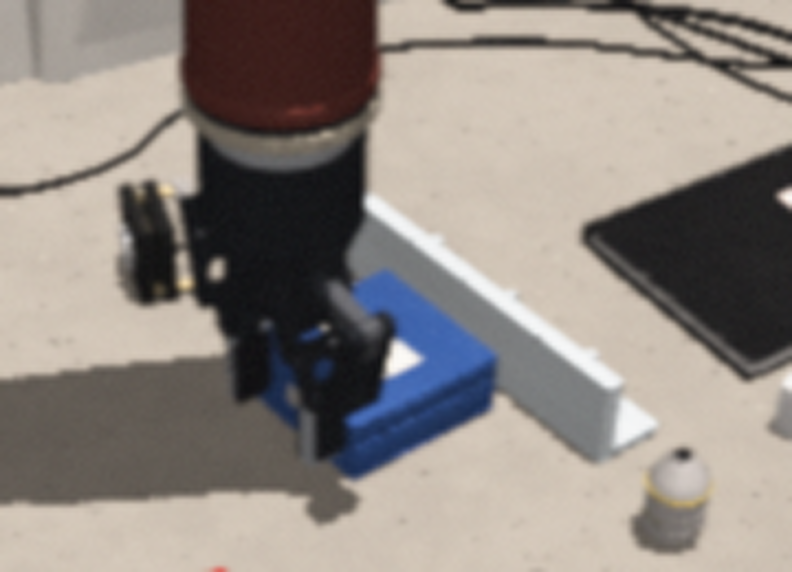

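The crop shows the shut box flat against both fingers and parallel to the fence, about 10 mm short, with the lid shut. I push on slowly.

Request:
arm_command --moves '[-0.005,0,0,0,0.6,-0.005,0,0,0,0.6,-0.004,0,0,0,0.6,-0.004,0,0,0,0.6,0,0,0,0,0.6,0,0,0,0,0.6]'

```text
time_s: 9.33
ee_pos: [621.9, -39.5, 11.9]
ee_rot: [-0.095, 0.995, -0.0, 0.0]
contact_force: [0.3, -0.7, -0.2]
opening: 51.4
finger_force: 0.1
```

Request:
arm_command --moves '[-0.004,0,0,0,0.6,-0.004,0,0,0,0.6,0,0,0,0,0.6,0,0,0,0,0.6]'

```text
time_s: 9.67
ee_pos: [625.6, -38.9, 11.9]
ee_rot: [-0.095, 0.995, -0.0, 0.0]
contact_force: [-1.1, -0.5, -0.9]
opening: 51.2
finger_force: 0.5
```

Request:
arm_command --moves '[-0.004,0,0,0,0.6,-0.004,0,0,0,0.6,0,0,0,0,0.6,0,0,0,0,0.6]'

```text
time_s: 10.0
ee_pos: [626.1, -38.9, 11.3]
ee_rot: [-0.095, 0.995, 0.0, -0.003]
contact_force: [-15.3, -1.9, 10.6]
opening: 51.2
finger_force: 7.7
```

Request:
arm_command --moves '[-0.003,0,0.002,0,0.6,-0.002,0,0.002,0,0.6,0,0,0,0,0.6,0,0,0,0,0.6,0,0,0,0,0.6,0,0,0,0,0.6]'

```text
time_s: 10.5
ee_pos: [626.1, -38.9, 8.8]
ee_rot: [-0.095, 0.995, 0.001, -0.006]
contact_force: [-24.3, -1.3, 16.1]
opening: 51.3
finger_force: 12.4
```

```bash
python3 - <<'E'
from h import *
s=manip.sense(); print(s["ee_pos"],s["contact_force"],s["ft_torque"])
c=imaging.capture("top"); a=c["frame"][130:240,230:400,::-1]
c2=imaging.capture("side"); b=c2["frame"][130:240,230:400,::-1]
cv2.imwrite("pics/fin.png",cv2.resize(np.vstack([a,b]),None,fx=2.7,fy=2.7,interpolation=cv2.INTER_CUBIC))
E
```

```text
[626.07090698 -38.94739595   8.78938024] [-24.340873    -1.31757372  16.13898796] [-0.18591954  4.9485608   0.49278413]
```

View pics/fin.png

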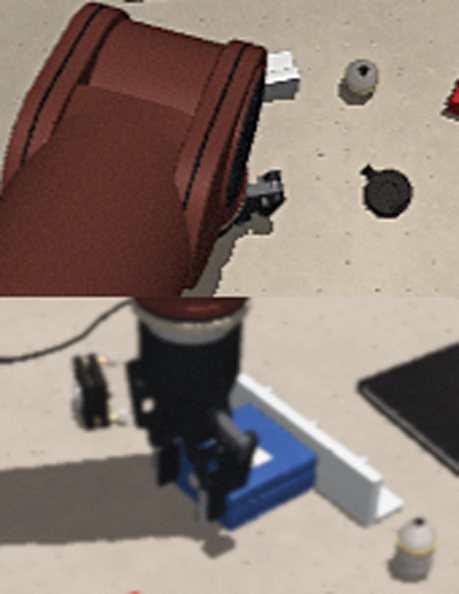

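The picture shows the box flush against the fence along its width, with the lid shut. The bystanders stand where they were. One idle hold confirms the push is steady.

Request:
arm_command --moves '[0,0,0,0,0.6,0,0,0,0,0.6,0,0,0,0,0.6,0,0,0,0,0.6,0,0,0,0,0.6,0,0,0,0,0.6]'

```text
time_s: 11.1
ee_pos: [626.1, -39.0, 8.8]
ee_rot: [-0.095, 0.995, 0.001, -0.006]
contact_force: [-24.6, -2.5, 16.1]
opening: 50.8
finger_force: 12.4
```

```bash
python3 -c "
from plant import workorder; print(workorder.close_job())"
```

```text
the job is handed in; nothing more can be done
None
```

I shut the lid gently, pushed the box flush against the fence and handed the job in with the arm still holding it there with a steady diagonal push (about 25 N toward the fence, 16 N down); the hand-in returned no verdict.

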